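# Gauge the blank and start the clamp screw

## Task

Check the wooden strip in the clamping jig: lower the sprung gauge by its blue knob until its foot rests gently on the strip, then let it spring back up. Then start the red crank screw without crossing its thread: turn it backward (anticlockwise seen from above) until it drops into the thread, then forward one full turn. Finish while still gripping the yellow crank handle, holding the screw still there; leave the other things on the bench alone.

Things in the scene. Friction and masses are not known exactly. Their poses are not given: they have to be found in the camera images.
- screw_axis (a point): Point on the screw's vertical axis, on top of the dark round threaded boss, 116 mm above the bench. The jig, a plywood base 150 x 320 x 18 mm, is fixed to the bench; the point turns with it: x away from the robot at yaw 0, y along the strip. The gauge's axis is 170 mm from the screw's, towards -y; the posts of both stand on the far (+x) side.
- screw_turn (a joint): Turn of the screw with its crank, rad. It grows forward (clockwise from above) and falls backward (anticlockwise). Starts between 1.9 and 2.7; stops at -2.6 and 11. The drop comes somewhere between about 0.3 and -1.1, not known beforehand. Slight friction (0.05 N m).
- screw_height (a joint): Screw height, m, up positive; 0 with its thread end on the crest (start) of the boss thread. Right-hand, 10 mm pitch: sinks 10 mm per forward turn. Starts unengaged on the first turn, 1.5 to 5.5 mm below the crest. Turned backward it climbs to 0, then falls by its own weight (0.3 kg) to -0.009 to -0.010; one forward turn from there ends near -0.019 to -0.020. Cannot rise above 0.002.
- hub_top (a point): Centre of the top of the red crank hub (34 mm diameter), on the screw's axis. The crank arm, 18 mm wide, 12 mm thick, runs from it to the handle; its top face is 2 mm below this point. The underside of the floating handle is 7 mm above this point.
- sleeve: Yellow crank handle, upright cylinder 20 mm in diameter, 38 mm tall; origin at the centre of its underside, 50 mm from the screw axis. Spins freely on its pin, so it can be held firmly and carried round without turning the gripper. A weak spring floats it 9 mm above the crank arm; it slides 8 mm down and 22 mm up from there, so the screw can rise and drop while it is held. Pin end 27 mm above it.
- gauge_knob_top (a point): Centre of the top of the blue gauge knob, an upright cylinder 26 mm in diameter and 30 mm tall, on a thin vertical steel rod; 195 mm above the bench when up. It moves down with the gauge.
- gauge_travel (a joint): Downward travel of the sprung gauge, m: 0 when up; the foot meets the 22 mm strip at 0.025. The spring takes about 2 N to start and 5 N at the strip, and brings the gauge back up when let go.
- gauge_foot: Sprung plunger of the gauge with its dark steel foot disc, 24 mm in diameter, 6 mm thick, and the rod and knob above; origin at the centre of the foot's underside, right below the knob.
- strip: Loose pale wooden strip, 44 x 380 x 22 mm, lying in the jig's channel under the screw and the gauge; origin at the centre of its underside, 18 mm above the bench.
- ring_stack: Bystander: toy of coloured discs on an 80 mm square wooden base, 92 mm tall; origin under its centre.
- toy_truck: Bystander: painted wooden truck, 150 x 72 mm, 76 mm tall; origin under its centre.
- glue_bottle: Bystander: white bottle with orange cap, 56 mm in diameter, 160 mm tall; origin under its centre.
- paint_jar: Bystander: blue jar, 60 mm in diameter, 70 mm tall; origin under its centre.
- mallet: Bystander: wooden mallet 240 mm long, lying on the bench.
- offcut: Bystander: wooden block 40 x 120 x 22 mm; origin under its centre.
- toy_wheel: Bystander: blue wooden wheel 70 mm in diameter, 20 mm thick, lying flat; origin under its centre.

How it is judged (in metres and radians):
On the way, in this order (a step that is already met when the one before it is completed fails the run):
1. the gauge foot is down on the strip, so that the gauge reads its height within 1 mm (value of joint gauge_travel above 0.024 m), for 0.2 s.
2. with the gauge back up, the screw is turned backward up to the crest of the thread (value of joint gauge_travel below 0.004 m and value of joint screw_height above -0.0015 m and value of joint screw_turn below 1.3 rad).
3. the screw drops into the thread (value of joint screw_height below -0.0075 m and value of joint screw_turn below 1.3 rad), for 0.1 s.
At the end, for the whole second after the job is handed in: The screw stands engaged one turn (within about a quarter turn) forward of where it dropped: its height is 16.5 to 22 mm below the thread's crest; it is still, and the fingers grip the yellow sleeve with more than 2 N; the gauge is up (within 4 mm) and the strip within 20 mm of where it lay (value of joint screw_height between -0.022 and -0.0165 m and value of joint screw_turn above 3.8 rad and velocity of joint screw_turn between -0.1 and 0.1 rad/s and contact force between the fingers and sleeve above 2 N and value of joint gauge_travel below 0.004 m and distance of strip from where it was at the start of the episode below 0.02 m); the arm keeps its last pose, push and grip.
It fails at once if the gauge foot is pressed hard on the strip (over 40 N) (contact force between gauge_foot and strip above 40 N).
It fails at once if a bystander is moved by more than 30 mm (distance of any of ring_stack, toy_truck, glue_bottle, paint_jar, mallet, offcut, toy_wheel from where it was at the start of the episode above 0.03 m).
It also fails if it takes over 64 s, if anything falls off the work surface, if the arm or the gripper's body presses on something with over 40 N, if the wrist force passes 120 N, or if a joint passes its speed limit or range.

## Robot

A 6-joint arm with a two-finger parallel gripper is mounted at the origin on the work surface. World frame = base frame: x ahead of the robot, y to its left, z up, the work surface at z = 0. Lengths are in m, angles in degrees, forces in N, time in s.
With the tool pointing down it reaches from about 0.3 to 0.75 m from the base axis. Payload 8.5 kg.
Tool frame: the origin (TCP) lies between the finger pads; the fingertips stand 19 mm ahead of it and the grasp point (between the pads) is the TCP; z points along the fingers, y is the direction in which the jaws open and shut (so a half turn about z gives the same grasp; the last joint's range is limited). The gripper opens to 85 mm and grips with 20 to 120 N. Pads are 22 mm wide; open, the fingers measure 114 mm over their backs; the gripper's body (76 mm by 85 mm) begins 54 mm behind the grasp point. The pads swing forward as they close: fully open they stand 13 mm farther back than shut.
Start: joints at [53.325, 21.807, 74.336, -0, 83.858, -12.336], TCP at [0.227, 0.501, 0.25] pointing down, gripper open.
Joint ranges: [-178.18, 178.18], [-50.72, 133.34], [12.68, 142.11], [-81.47, 261.47], [9.98, 163.14], [-165.26, 165.26]. Speed limits (degrees/s): [136.94, 136.94, 180, 180, 180, 180].

## Interface

Orientations are given as a 3x3 rotation matrix whose columns are the frame's x, y, z axes.
In Python, from rig import env gives the robot as it stands.
- The arm moves only by the shell command python3 -m pendant 'ROWS' [OPENING] [FORCE]. ROWS is JSON, a list of rows, each a list of 2 entries, a list of its own where there are three numbers: the shift along the tool's x, y, z scaled (see below), then the turn, a rotation vector about the tool's x, y, z scaled (see below). A call has 1 to 20 rows; each row shifts and turns the commanded pose from where the row before left it, along the tool's axes as they then stand; what a row does not reach is not made up. The controller multiplies each number of a shift by 0.1 m and each number of a turn by pi/2 rad. A row lasts 1/8 s, in which the tool goes at most 62.5 mm and 10.7 degrees, less where a joint would pass 70% of its speed; a pose out of reach is approached as far as the arm can. A call with a number of a shift or a turn outside -1 to 1 is refused whole. A call with a gripper value outside its range is refused whole. OPENING is the gripper command: -1 is shut, 1 is fully open, values between are in proportion, set as the call begins (- or left out, the last holds). The fingers move at their own pace and stop on an object; FORCE is the grip in N (left out, the last holds). Time passes only in rows, so rows that do not move let the fingers close. It gives the time, the measured TCP pose, the force and the opening at its end, in the units of the state.
- env.observe(): the state, without advancing time (a new reading comes with each control period).
- env.get_image(name): name is "scene" or "top" or "wrist"; returns a dict with "image" (400x640x3 uint8, red, green, blue), "K" (3x3 intrinsics, pixels), "distortion" ([k1, k2, p1, p2, k3] as OpenCV has them; the pictures are not rectified), "R" (3x3) and "t" (3): a world point X has camera coordinates R X + t. Camera axes: x right, y down, z forward; pixel columns grow to the right and rows downward; lengths in m; the calibration is good to about 2 mm. A picture is of the moment at which its call begins. There is no depth.
- env.close_job(): hands the job in, once; it reports no verdict.
The state is a dict: "time_s": time; "q": joint angles; "qvel": joint speeds; "joint_efforts": joint torques, N m; "position": TCP position; "tool_rot": TCP orientation; "ft_force": force on the tool from outside, world axes, zero at the start; "wrist_torque": the same for the moment, N m; "grip_width": finger opening in m.
Only numpy, scipy, OpenCV 4.12 (cv2) and the standard library are available. Lean on these libraries where they do the work, as an engineer would, in place of code of your own. Each camera call takes 0.05 s, during which the arm holds its last target.

## Working session

There is one attempt and no reset: what is moved stays moved. The work goes in short steps, Python scripts to look and compute and a shell command to move; the robot and the scene stay as the last step left them, time stands still between calls to the robot, and variables do not carry over. Pictures are saved under pics/ and viewed, and the job is handed in when it is done.

```bash
ls; mkdir -p pics; python3 - <<'E'
from rig import env
import cv2,numpy as np
o=env.observe();print(o)
for n in ["scene","top","wrist"]:
    d=env.get_image(n);cv2.imwrite(f"pics/{n}0.png",d["image"][:,:,::-1]);np.savez(f"pics/{n}0.npz",**d)
    print(n,d["K"].tolist(),d["distortion"],d["R"].round(3).tolist(),d["t"])
E
```

```text
pics
{'time_s': 0.0, 'q': array([ 5.33252530e+01,  2.18396698e+01,  7.43840739e+01,  7.46917688e-05,
        8.38579193e+01, -1.23358381e+01]), 'qvel': array([-0.02621765, -0.08111928,  0.08330693, -0.0246189 ,  0.03479453,
       -0.00041917]), 'joint_efforts': array([-5.54900216e-04, -4.48452294e+01, -2.31282181e+01, -1.79414296e-04,
        4.70447194e-03,  1.27306592e-05]), 'position': array([0.2265148 , 0.50090102, 0.24972813]), 'tool_rot': array([[-9.11123424e-01,  4.12132722e-01, -8.52323006e-04],
       [ 4.12133490e-01,  9.11122759e-01, -1.14236138e-03],
       [ 3.05766385e-04, -1.39210306e-03, -9.99998984e-01]]), 'ft_force': array([-0.32811119, -0.56754235, -0.46387648]), 'wrist_torque': array([-0.01602962,  0.0503352 ,  0.01001082]), 'grip_width': 0.08552117246061847}
scene [[421.85892382528755, 0.0, 319.39544010240894], [0.0, 421.85892382528755, 202.49154480705832], [0.0, 0.0, 1.0]] [0.034849 0.       0.       0.       0.      ] [[-0.897, 0.443, 0.011], [0.228, 0.483, -0.846], [-0.38, -0.756, -0.534]] [0.50197437 0.00810566 1.6805825 ]
top [[367.39106286392155, 0.0, 317.4982322770742], [0.0, 367.39106286392155, 202.4842011590666], [0.0, 0.0, 1.0]] [-0.02805813  0.          0.          0.          0.        ] [[-0.025, -1.0, 0.006], [-0.986, 0.023, -0.167], [0.167, -0.01, -0.986]] [0.0096502  0.5484622  1.08249716]
wrist [[308.2000890763811, 0.0, 319.33579383635583], [0.0, 308.2000890763811, 197.54592919281998], [0.0, 0.0, 1.0]] [-0.01680477  0.          0.          0.          0.        ] [[0.411, 0.911, -0.001], [0.861, -0.389, 0.327], [0.298, -0.135, -0.945]] [-0.54973364 -0.04306623  0.38193608]
```

View pics/scene0.png

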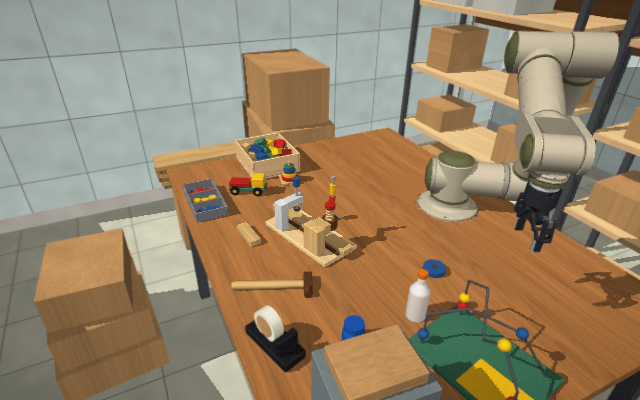

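View pics/top0.png

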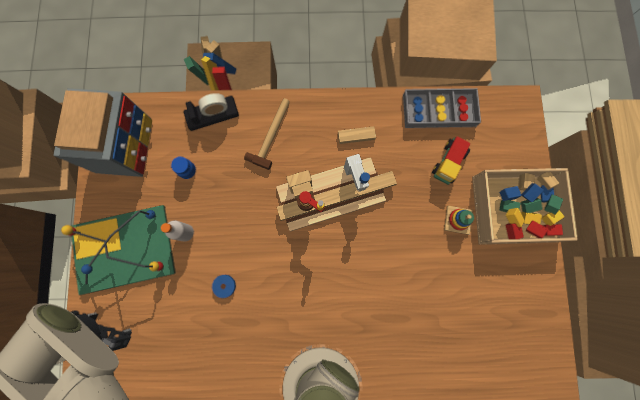

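View pics/wrist0.png

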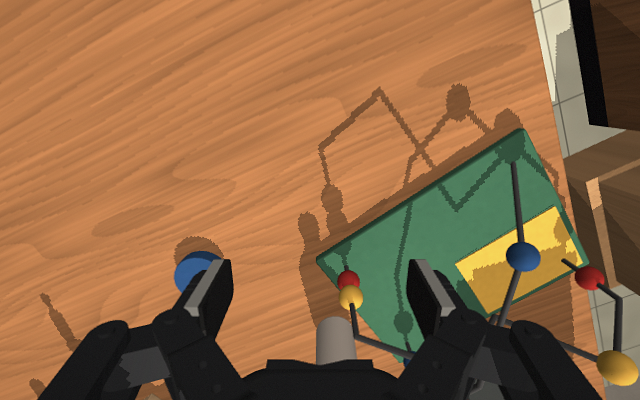

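```bash
cat > h.py <<'E'
import numpy as np,cv2
def load(n): return dict(np.load(f"pics/{n}.npz"))
def ray(d,uv):
    p=cv2.undistortPoints(np.array([[uv]],float),d["K"],d["distortion"])[0,0]
    R=d["R"];c=-R.T@d["t"];v=R.T@np.array([p[0],p[1],1]);return c,v/np.linalg.norm(v)
def onz(d,uv,z):
    c,v=ray(d,uv);return c+v*(z-c[2])/v[2]
def tri(*obs):
    A=np.zeros((3,3));b=np.zeros(3);L=[]
    for d,uv in obs:
        c,v=ray(d,uv);P=np.eye(3)-np.outer(v,v);A+=P;b+=P@c;L.append((P,c))
    X=np.linalg.solve(A,b);return X,[np.linalg.norm(P@(X-c)) for P,c in L]
def proj(d,X):
    return cv2.projectPoints(np.array([X],float),cv2.Rodrigues(d["R"])[0],d["t"],d["K"],d["distortion"])[0][0,0]
E
python3 - <<'E'
import cv2
a=cv2.imread("pics/scene0.png")[160:270,250:370];cv2.imwrite("pics/sc_crop.png",cv2.resize(a,None,fx=5.0,fy=5.0,interpolation=2)[:600])
a=cv2.imread("pics/top0.png")[140:240,260:400];cv2.imwrite("pics/top_crop.png",cv2.resize(a,None,fx=5.5,fy=5.5,interpolation=2))
E
```

```text
(no output)
```

View pics/sc_crop.png

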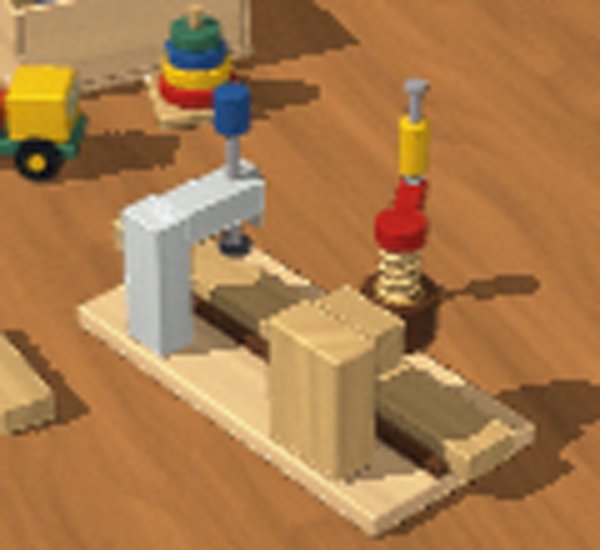

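View pics/top_crop.png

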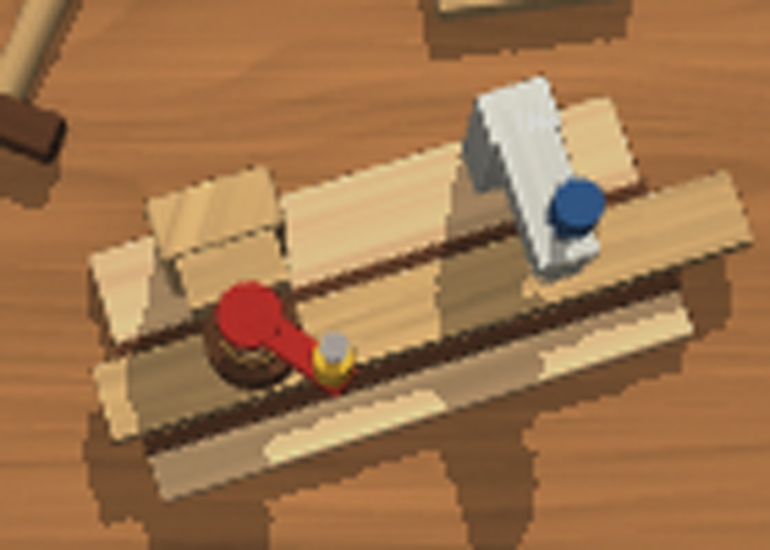

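```bash
cat >> h.py <<'E'
RNG={"blue":[((100,120,50),(125,255,255))],"yellow":[((22,150,80),(33,255,255))],"red":[((0,180,60),(6,255,255)),((174,180,60),(180,255,255))]}
def blobs(d,col,box,mina=6):
    x0,y0,x1,y1=box;im=d["image"][y0:y1,x0:x1]
    h=cv2.cvtColor(np.ascontiguousarray(im),cv2.COLOR_RGB2HSV)
    m=sum(cv2.inRange(h,np.array(a),np.array(b)) for a,b in RNG[col])
    n,l,s,c=cv2.connectedComponentsWithStats(m.astype(np.uint8))
    return [(c[i]+[x0,y0],s[i,:4]+[x0,y0,0,0],s[i,4]) for i in range(1,n) if s[i,4]>=mina]
E
python3 - <<'E'
from h import *
s=load("scene0");t=load("top0");R={}
for nm,d,b in [("s",s,(290,160,345,235)),("t",t,(290,160,380,220))]:
    for c in RNG:
        for x in blobs(d,c,b):
            print(nm,c,x[0].round(2),x[1],x[2])
            R.setdefault((nm,c),x[0])
for c in RNG: print(c,tri((s,R["s",c]),(t,R["t",c])))
E
```

```text
s blue [291.76 170.94] [290 169   5   5] 17
s blue [295.91 181.41] [293 177   7  10] 64
s yellow [292.37 174.53] [290 171   6   7] 19
s yellow [331.88 188.67] [330 183   5  12] 49
s red [290.43 179.29] [290 178   2   4] 7
s red [330.03 203.64] [325 196  10  14] 104
t blue [364.28 177.39] [360 173  10  10] 75
t red [307.47 198.87] [299 192  18  17] 163
blue (array([ 0.59225245, -0.13168031,  0.21780634]), [np.float64(0.00973604668573052), np.float64(0.009736046685730783)])Traceback (most recent call last):
  File "<stdin>", line 8, in <module>
KeyError: ('t', 'yellow')
```

```bash
python3 - <<'E'
from h import *
s=load("scene0");t=load("top0")
# top face of knob: scene top-face centre ~ (296,178.3)
print("knob",tri((s,(295.9,178.3)),(t,(364.4,177.2))), onz(t,(364.4,177.2),.195))
# hub top: scene crop (401,215)/5+.. ; top crop (250,313)/5.5
hs=(250+401/5-.4,160+217/5-.4); ht=(260+250/5.5-.4,140+313/5.5-.4)
print("hub",tri((s,hs),(t,ht)))
# sleeve top / pin end
ps=(250+416/5-.4,160+86/5-.4); pt=(260+334/5.5-.4,140+344/5.5-.4)
print("pin",tri((s,ps),(t,pt)))
# jig base edges in top: near edge corners on z=.018.. 
for p in [(160,498),(690,330),(90,255),(605,98)]:
    print(onz(t,(260+p[0]/5.5-.4,140+p[1]/5.5-.4),.03))
E
```

```text
knob (array([ 0.58926912, -0.12995213,  0.19276699]), [np.float64(0.0008585577764707736), np.float64(0.0008585577764704352)]) [ 0.58949597 -0.13010182  0.195     ]
hub (array([0.54283207, 0.0323526 , 0.17267918]), [np.float64(0.0019223845145399435), np.float64(0.0019223845145398715)])
pin (array([ 0.51390198, -0.00731302,  0.24237751]), [np.float64(0.002539744730313461), np.float64(0.002539744730313402)])
[0.46704948 0.08702206 0.03      ]
[ 0.55542148 -0.21508958  0.03      ]
[0.60688901 0.12535889 0.03      ]
[ 0.69301032 -0.17333106  0.03      ]
```

```bash
python3 - <<'E'
from h import *
from rig import env
o=env.observe();w=load("wrist0");R=o["tool_rot"]
c=-w["R"].T@w["t"];print("cam in tool",R.T@(c-o["position"]));print("R cam->tool",(R.T@w["R"].T).round(3))
E
python3 -m pendant '[[[0,0,-0.25],[0,0,0]],[[0,0,-0.25],[0,0,-0.09]],[[0,0,-0.25],[0,0,-0.09]],[[0,0,-0.25],[0,0,-0.09]]]' -0.1 30
```

```text
cam in tool [ 8.46366714e-02 -2.29632270e-05 -1.24770051e-01]
R cam->tool [[ 0.001 -0.945 -0.327]
 [ 1.     0.001  0.001]
 [-0.    -0.327  0.945]]
time_s: 0.65
position: [0.2266, 0.501, 0.3509]
tool_rot: [[-1.0, -0.004, -0.0], [-0.004, 1.0, -0.001], [0.0, -0.001, -1.0]]
ft_force: [-0.5, 0.6, 0.2]
grip_width: 0.0384
```

```bash
python3 -m pendant '[[[-0.1,-0.19,-0.02],[0,0,0]],[[-0.21,-0.38,-0.02],[0,0,0]],[[-0.21,-0.38,-0.02],[0,0,0]],[[-0.21,-0.38,-0.02],[0,0,0]],[[-0.21,-0.38,-0.02],[0,0,0]],[[-0.21,-0.38,-0.02],[0,0,0]],[[-0.21,-0.38,-0.02],[0,0,0]],[[-0.21,-0.38,-0.02],[0,0,0]],[[-0.21,-0.38,-0.02],[0,0,0]],[[-0.21,-0.38,-0.02],[0,0,0]],[[-0.21,-0.38,-0.02],[0,0,0]],[[-0.21,-0.38,-0.02],[0,0,0]],[[-0.21,-0.38,-0.02],[0,0,0]],[[-0.21,-0.38,-0.02],[0,0,0]],[[-0.11,-0.19,-0.02],[0,0,0]],[[0,0,0],[0,0,0]],[[0,0,0],[0,0,0]]]' -1
python3 - <<'E'
from rig import env
import cv2,numpy as np
d=env.get_image("wrist");cv2.imwrite("pics/w1.png",d["image"][:,:,::-1]);np.savez("pics/w1.npz",**d)
E
```

```text
time_s: 2.78
position: [0.5197, -0.0304, 0.3802]
tool_rot: [[-1.0, 0.001, -0.0], [0.001, 1.0, 0.0], [0.0, 0.0, -1.0]]
ft_force: [-0.1, 0.5, -0.0]
grip_width: -0.0003
```

View pics/w1.png

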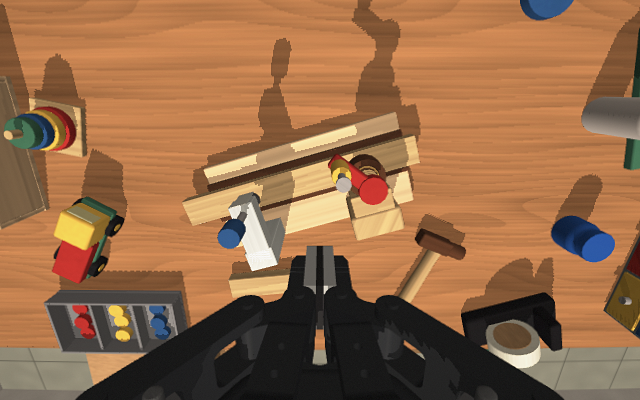

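```bash
python3 -m pendant '[[[-0.1,-0.25,0.2],[0,0,0]],[[-0.1,-0.25,0.2],[0,0,0]],[[-0.1,-0.25,0.2],[0,0,0]],[[-0.1,-0.25,0.2],[0,0,0]],[[0,0,0],[0,0,0]],[[0,0,0],[0,0,0]]]' -1
python3 - <<'E'
from rig import env
import cv2,numpy as np
d=env.get_image("wrist");cv2.imwrite("pics/w2.png",d["image"][:,:,::-1]);np.savez("pics/w2.npz",**d)
E
```

```text
time_s: 3.58
position: [0.5603, -0.1306, 0.3009]
tool_rot: [[-1.0, 0.0, 0.001], [0.0, 1.0, -0.0], [-0.001, -0.0, -1.0]]
ft_force: [-0.5, -0.1, 0.1]
grip_width: -0.0001
```

View pics/w2.png

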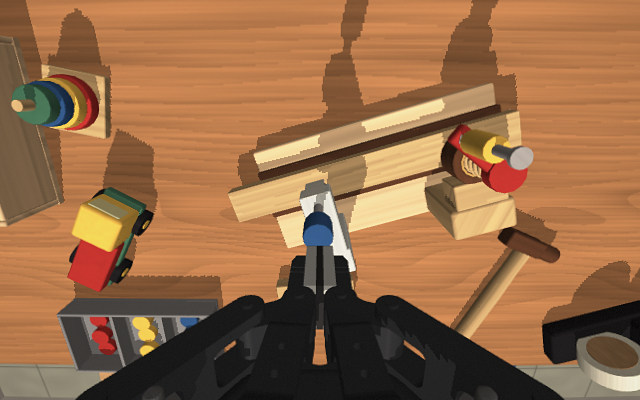

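```bash
python3 - <<'E'
from h import *
for n,b in [("w1",(160,120,440,260)),("w2",(200,100,520,320))]:
    d=load(n)
    for c in RNG:
        for x in blobs(d,c,b,20): print(n,c,x[0].round(1),x[1],x[2])
E
```

```text
w1 blue [231.1 233.3] [218 219  27  29] 567
w1 yellow [335.5 174.7] [333 168   7  15] 62
w1 yellow [348.2 174.6] [346 171   5   9] 28
w1 red [365.9 183.8] [328 154  60  51] 997
w2 blue [317.7 230. ] [303 212  30  34] 833
w2 yellow [490.4 152.3] [483 138  20  25] 221
w2 red [489.8 167.4] [448 124  72  69] 1306
```

```bash
python3 - <<'E'
import cv2,numpy as np
a=cv2.imread("pics/w1.png");b=cv2.imread("pics/w2.png")
f=lambda i,x,y,w,h,s:cv2.resize(i[y:y+h,x:x+w],None,fx=s,fy=s,interpolation=2)
A=f(a,205,210,50,50,5);B=f(a,320,145,80,75,5);C=f(b,290,200,60,60,5);D=f(b,440,115,100,85,4)
o=np.zeros((600,800,3),np.uint8)
for im,x,y in [(A,0,0),(B,0,255),(C,410,300-300),(D,400,255)]:
    h,w=im.shape[:2];h=min(h,600-y);w=min(w,800-x);o[y:y+h,x:x+w]=im[:h,:w]
cv2.imwrite("pics/cr.png",o)
E
```

```text
(no output)
```

View pics/cr.png

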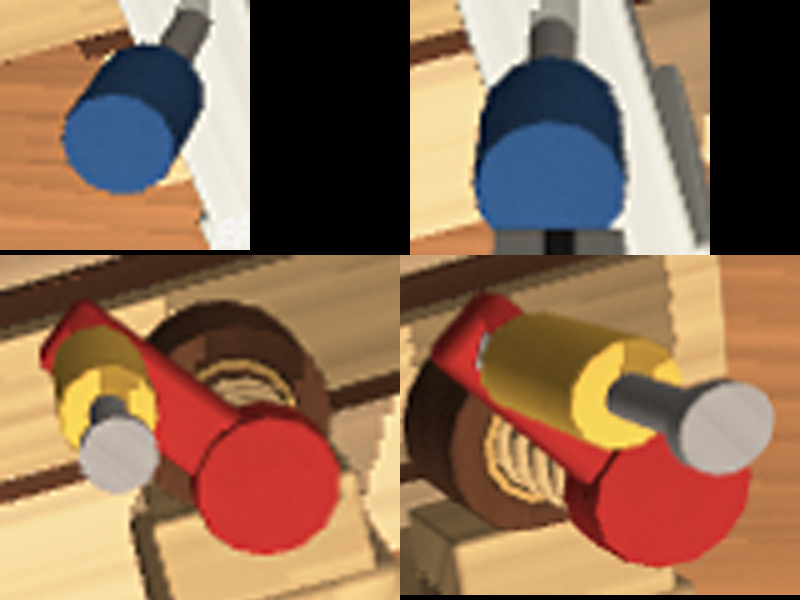

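```bash
python3 - <<'E'
from h import *
a=load("w1");b=load("w2");t=load("top0")
P={}
for n,u,v in [("knob",(228.2,238.2),(317.8,238)),("hub",(372.8,189.2),(504.4,170.7)),("pin",(343.4,184.4),(521.1,157.6)),("sleevetop",(341.2,175.6),(496.6,149.1))]:
    X,r=tri((a,u),(b,v));P[n]=X;print(n,X.round(4),np.round(r,4))
d=P["knob"]-P["hub"];print(np.hypot(d[0],d[1]),np.degrees(np.arctan2(d[1],d[0]))+90)
for k in("pin","sleevetop"):
    e=P[k]-P["hub"];print(k,np.hypot(e[0],e[1]),np.degrees(np.arctan2(e[1],e[0])))
E
```

```text
knob [ 0.5905 -0.1316  0.1957] [0.0004 0.0004]
hub [0.542  0.0318 0.165 ] [0.0007 0.0007]
pin [ 0.5133 -0.0088  0.2437] [0. 0.]
sleevetop [ 0.5129 -0.0088  0.2163] [0.0002 0.0002]
0.17052318960981017 16.552821090737766
pin 0.04970088319386473 -125.22495310716297
sleevetop 0.049973523732121154 -125.59539058735366
```

```bash
python3 -m pendant '[[[-0.15,0,0.1],[0,0,0]],[[-0.15,-0.01,0.2],[0,0,0]],[[0,0,0.2],[0,0,0]],[[0,0,0.2],[0,0,0]],[[0,0,0.1],[0,0,0]],[[0,0,0],[0,0,0]],[[0,0,0],[0,0,0]]]' -1
python3 -m pendant '[[[0,0,0.03],[0,0,0]],[[0,0,0.03],[0,0,0]],[[0,0,0.03],[0,0,0]],[[0,0,0.03],[0,0,0]],[[0,0,0],[0,0,0]],[[0,0,0],[0,0,0]]]'
```

```text
time_s: 4.5
position: [0.5906, -0.1322, 0.2211]
tool_rot: [[-1.0, 0.001, 0.001], [0.001, 1.0, -0.001], [-0.001, -0.001, -1.0]]
ft_force: [-0.1, -0.1, 0.1]
grip_width: 0.0
time_s: 5.25
position: [0.5903, -0.1322, 0.2085]
tool_rot: [[-1.0, 0.001, 0.0], [0.001, 1.0, -0.0], [-0.0, -0.0, -1.0]]
ft_force: [-0.3, 0.3, 3.1]
grip_width: -0.0001
```

```bash
python3 -m pendant '[[[0,0,0.04],[0,0,0]],[[0,0,0.04],[0,0,0]],[[0,0,0.04],[0,0,0]],[[0,0,0.02],[0,0,0]],[[0,0,0],[0,0,0]],[[0,0,0],[0,0,0]]]'
python3 -m pendant '[[[0,0,0.01],[0,0,0]],[[0,0,0.01],[0,0,0]],[[0,0,0],[0,0,0]]]'
```

```text
time_s: 6.0
position: [0.5903, -0.1322, 0.1945]
tool_rot: [[-1.0, 0.001, 0.0], [0.001, 1.0, -0.0], [-0.0, -0.0, -1.0]]
ft_force: [-0.4, -0.2, 3.8]
grip_width: 0.0003
time_s: 6.38
position: [0.5903, -0.1322, 0.1923]
tool_rot: [[-1.0, 0.001, 0.0], [0.001, 1.0, -0.0], [-0.0, -0.0, -1.0]]
ft_force: [0.4, -0.1, 4.2]
grip_width: -0.0001
```

```bash
python3 -m pendant '[[[0,0,0.01],[0,0,0]],[[0,0,0],[0,0,0]]]'
```

```text
time_s: 6.62
position: [0.5903, -0.1322, 0.1913]
tool_rot: [[-1.0, 0.001, 0.0], [0.001, 1.0, -0.0], [-0.0, -0.0, -1.0]]
ft_force: [-0.1, -0.2, 4.4]
grip_width: -0.0
```

```bash
python3 -m pendant '[[[0,0,0.01],[0,0,0]],[[0,0,0],[0,0,0]]]'
python3 -m pendant '[[[0,0,0.007],[0,0,0]],[[0,0,0],[0,0,0]]]'
```

```text
time_s: 6.88
position: [0.5903, -0.1322, 0.1903]
tool_rot: [[-1.0, 0.001, 0.0], [0.001, 1.0, -0.0], [-0.0, -0.0, -1.0]]
ft_force: [0.8, -0.1, 4.6]
grip_width: -0.0001
time_s: 7.12
position: [0.5903, -0.1322, 0.1896]
tool_rot: [[-1.0, 0.001, 0.0], [0.001, 1.0, -0.0], [-0.0, -0.0, -1.0]]
ft_force: [-0.3, -0.2, 4.1]
grip_width: 0.0003
```

```bash
python3 -m pendant '[[[0,0,0.005],[0,0,0]],[[0,0,0],[0,0,0]]]'
python3 -m pendant '[[[0,0,0.005],[0,0,0]],[[0,0,0],[0,0,0]]]'
```

```text
time_s: 7.38
position: [0.5903, -0.1322, 0.1891]
tool_rot: [[-1.0, 0.001, 0.0], [0.001, 1.0, -0.0], [-0.0, -0.0, -1.0]]
ft_force: [0.0, -1.2, 4.4]
grip_width: -0.0001
time_s: 7.62
position: [0.5903, -0.1322, 0.189]
tool_rot: [[-1.0, 0.001, 0.0], [0.001, 1.0, -0.0], [-0.0, -0.0, -1.0]]
ft_force: [-0.4, -0.0, 8.0]
grip_width: -0.0004
```

```bash
python3 -m pendant '[[[0,0,0.003],[0,0,0]],[[0,0,0],[0,0,0]],[[0,0,0],[0,0,0]],[[0,0,0],[0,0,0]]]'
```

```text
time_s: 8.12
position: [0.5903, -0.1322, 0.1891]
tool_rot: [[-1.0, 0.001, 0.001], [0.001, 1.0, -0.0], [-0.001, -0.0, -1.0]]
ft_force: [0.0, -0.7, 8.7]
grip_width: 0.0002
```

```bash
python3 -m pendant '[[[0,0,-0.1],[0,0,0]],[[0,0,-0.2],[0,0,0]],[[0,0,-0.3],[0,0,0]],[[0,0,-0.3],[0,0,0]],[[0,0.1,-0.1],[0,0,0]],[[0.15,0.25,0],[0,0,0]],[[0.25,0.35,0],[0,0,0]],[[0.25,0.35,0],[0,0,0]],[[0.12,0.18,0],[0,0,0]],[[0,0,0],[0,0,0]],[[0,0,0],[0,0,0]]]' 0.15
python3 - <<'E'
from rig import env
import cv2,numpy as np
for n in ["wrist","scene"]:
    d=env.get_image(n);cv2.imwrite(f"pics/{n}3.png",d["image"][:,:,::-1]);np.savez(f"pics/{n}3.npz",**d)
a=cv2.imread("pics/scene3.png")[160:270,250:370];cv2.imwrite("pics/sc3_crop.png",cv2.resize(a,None,fx=5,fy=5,interpolation=2))
E
```

```text
time_s: 9.5
position: [0.5139, -0.0097, 0.288]
tool_rot: [[-1.0, 0.001, -0.0], [0.001, 1.0, -0.0], [0.0, -0.0, -1.0]]
ft_force: [0.7, 0.2, 0.4]
grip_width: 0.0493
```

View pics/wrist3.png

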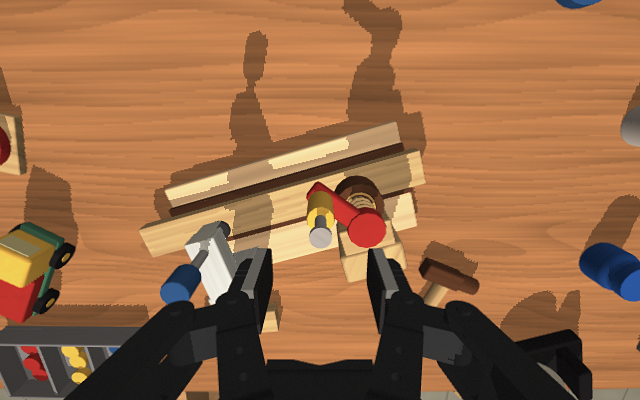

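View pics/sc3_crop.png

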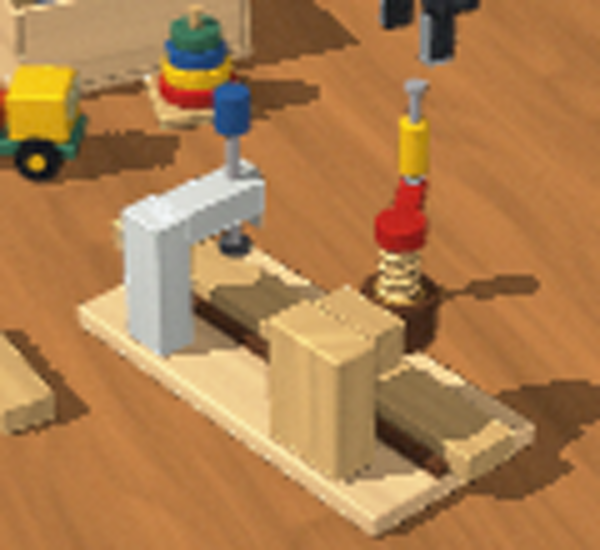

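```bash
python3 -m pendant '[[[0.01,0.01,0.1],[0,0,0]],[[0,0,0.2],[0,0,0]],[[0,0,0.2],[0,0,0]],[[0,0,0.2],[0,0,0]],[[0,0,0.16],[0,0,0]],[[0,0,0],[0,0,0]]]'
python3 -m pendant '[[[0,0,0],[0,0,0]],[[0,0,0],[0,0,0]],[[0,0,0],[0,0,0]],[[0,0,0],[0,0,0]],[[0,0,0],[0,0,0]]]' -1 40
python3 - <<'E'
from rig import env
import cv2,numpy as np
for n in ["wrist","scene"]:
    d=env.get_image(n);cv2.imwrite(f"pics/{n}4.png",d["image"][:,:,::-1]);np.savez(f"pics/{n}4.npz",**d)
a=cv2.imread("pics/scene4.png")[160:270,250:370];cv2.imwrite("pics/sc4_crop.png",cv2.resize(a,None,fx=5,fy=5,interpolation=2))
E
```

```text
time_s: 10.35
position: [0.5118, -0.0082, 0.2009]
tool_rot: [[-1.0, 0.001, -0.003], [0.001, 1.0, 0.001], [0.003, 0.001, -1.0]]
ft_force: [0.7, -0.5, -0.1]
grip_width: 0.0491
time_s: 10.98
position: [0.5123, -0.0082, 0.2024]
tool_rot: [[-1.0, 0.001, -0.0], [0.001, 1.0, -0.0], [0.0, -0.0, -1.0]]
ft_force: [-0.9, -2.0, -0.4]
grip_width: 0.0187
```

View pics/wrist4.png

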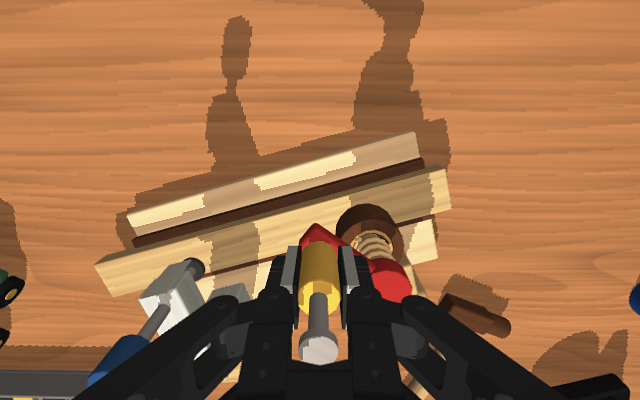

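View pics/sc4_crop.png

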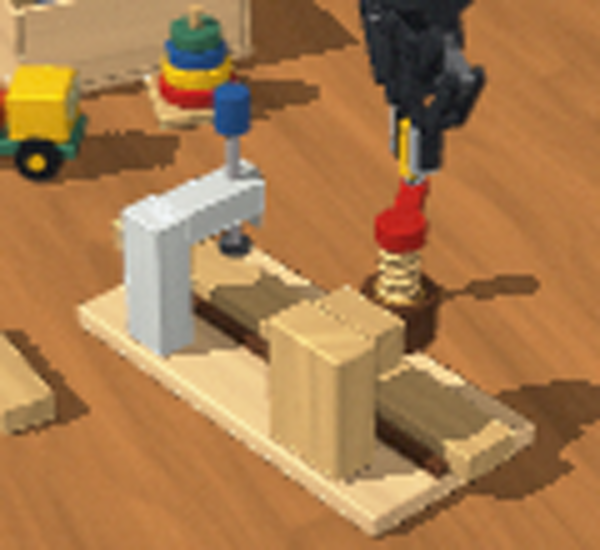

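```bash
cat > circ.py <<'E'
import sys,numpy as np
az0,step,n=map(float,sys.argv[1:4]);r=.05
a=np.radians(az0+step*np.arange(n+1));p=np.c_[np.cos(a),np.sin(a)]*r
d=np.diff(p,axis=0)*10
for i in range(int(n)): print(f"[{-d[i,0]:.3f},{d[i,1]:.3f}] -> {az0+step*(i+1):.1f}")
E
python3 circ.py -126.6 12 18
```

```text
[-0.090,-0.053] -> -114.6
[-0.099,-0.033] -> -102.6
[-0.104,-0.012] -> -90.6
[-0.104,0.010] -> -78.6
[-0.100,0.031] -> -66.6
[-0.091,0.051] -> -54.6
[-0.078,0.069] -> -42.6
[-0.062,0.084] -> -30.6
[-0.044,0.095] -> -18.6
[-0.023,0.102] -> -6.6
[-0.001,0.105] -> 5.4
[0.021,0.102] -> 17.4
[0.042,0.096] -> 29.4
[0.061,0.085] -> 41.4
[0.077,0.071] -> 53.4
[0.090,0.053] -> 65.4
[0.099,0.033] -> 77.4
[0.104,0.012] -> 89.4
```

```bash
python3 -m pendant '[[[-0.090,-0.053,0],[0,0,0]],[[-0.099,-0.033,0],[0,0,0]],[[-0.104,-0.012,0],[0,0,0]],[[-0.104,0.010,0],[0,0,0]],[[0,0,0],[0,0,0]]]'
cat > look.py <<'E'
import sys
from rig import env
import cv2,numpy as np
from h import *
k=sys.argv[1];o=env.observe()
C=np.array([.542,.0318]);e=o["position"][:2]-C
print("t",o["time_s"],"pos",o["position"].round(4),"r",np.hypot(*e).round(4),"az",np.degrees(np.arctan2(e[1],e[0])).round(1),"F",o["ft_force"].round(1),"w",o["grip_width"].round(4))
ims=[]
for n,b in [("scene",(300,165,360,240)),("wrist",(0,0,0,0))]:
    d=env.get_image(n);np.savez(f"pics/{n}{k}.npz",**d)
    if n=="scene":
        x0,y0,x1,y1=b;s=cv2.resize(d["image"][y0:y1,x0:x1],None,fx=5.3,fy=5.3,interpolation=2)
        for x in blobs(d,"red",b): print("red",x[0].round(1),x[1],x[2])
    else: w=cv2.resize(d["image"][100:400,170:490],None,fx=1.4,fy=1.4,interpolation=2)
H=max(s.shape[0],w.shape[0]);o=np.zeros((H,s.shape[1]+w.shape[1],3),np.uint8);o[:s.shape[0],:s.shape[1]]=s;o[:w.shape[0],s.shape[1]:]=w
cv2.imwrite(f"pics/L{k}.png",o[:,:,::-1])
E
python3 look.py 5
```

```text
time_s: 11.7
position: [0.5534, -0.0169, 0.2024]
tool_rot: [[-1.0, 0.0, 0.002], [0.0, 1.0, -0.0], [-0.002, -0.0, -1.0]]
ft_force: [2.3, -4.2, 0.6]
grip_width: 0.0189Traceback (most recent call last):
  File "look.py", line 7, in <module>
    print("t",o["time_s"],"pos",o["position"].round(4),"r",np.hypot(*e).round(4),"az",np.degrees(np.arctan2(e[1],e[0])).round(1),"F",o["ft_force"].round(1),"w",o["grip_width"].round(4))
                                                                                                                                                                ^^^^^^^^^^^^^^^^^^^^^
AttributeError: 'float' object has no attribute 'round'
```

```bash
sed -i 's/o\["grip_width"\].round(4)/round(o["grip_width"],4)/' look.py; python3 look.py 5
```

```text
t 11.7 pos [ 0.5534 -0.0169  0.2024] r 0.0501 az -76.8 F [ 2.3 -4.2  0.6] w 0.0189
red [326.7 203.3] [317 197  18  13] 125
```

View pics/L5.png

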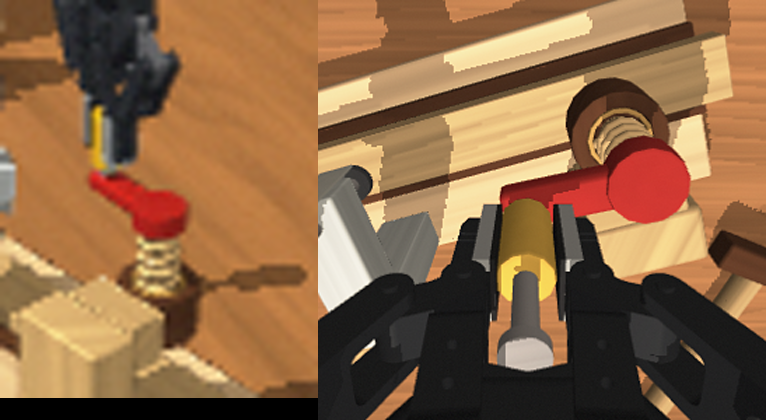

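```bash
python3 -m pendant '[[[-0.100,0.031,0],[0,0,0]],[[-0.091,0.051,0],[0,0,0]],[[-0.078,0.069,0],[0,0,0]],[[0,0,0],[0,0,0]]]'; python3 look.py 6
```

```text
time_s: 12.3
position: [0.5796, -0.0011, 0.2024]
tool_rot: [[-1.0, -0.0, 0.002], [-0.0, 1.0, 0.001], [-0.002, 0.001, -1.0]]
ft_force: [3.7, -2.8, -0.0]
grip_width: 0.0187
t 12.3 pos [ 0.5796 -0.0011  0.2024] r 0.05 az -41.2 F [ 3.7 -2.8 -0. ] w 0.0187
red [324.9 204.3] [312 201  23   9] 139
```

View pics/L6.png

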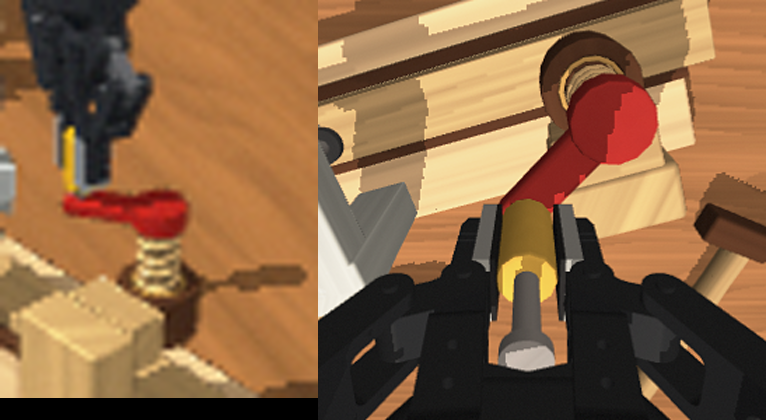

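```bash
cat > hz.py <<'E'
import sys
from h import *
k,u,v=sys.argv[1],float(sys.argv[2]),float(sys.argv[3])
d=load("wrist"+k);c,r=ray(d,((u-318)/1.4+170-.3,v/1.4+100-.3))
C=np.array([.542,.0318])
t=(C-c[:2])@r[:2]/(r[:2]@r[:2]);X=c+t*r;print(k,X.round(4),"miss",np.linalg.norm(X[:2]-C).round(4))
E
python3 hz.py 5 648 180; python3 hz.py 6 613 119
python3 -m pendant '[[[-0.062,0.084,0],[0,0,0]],[[-0.044,0.095,0],[0,0,0]],[[0,0,0],[0,0,0]]]'; python3 look.py 7
```

```text
5 [0.542  0.0318 0.1685] miss 0.0001
6 [0.5422 0.0315 0.1696] miss 0.0004
time_s: 12.78
position: [0.5897, 0.0171, 0.2023]
tool_rot: [[-1.0, -0.0, 0.0], [-0.0, 1.0, 0.001], [-0.0, 0.001, -1.0]]
ft_force: [3.6, -0.5, -0.3]
grip_width: 0.0189
t 12.775 pos [0.5897 0.0171 0.2023] r 0.0499 az -17.1 F [ 3.6 -0.5 -0.3] w 0.0189
red [325.2 205.2] [312 201  23   9] 132
```

View pics/L7.png

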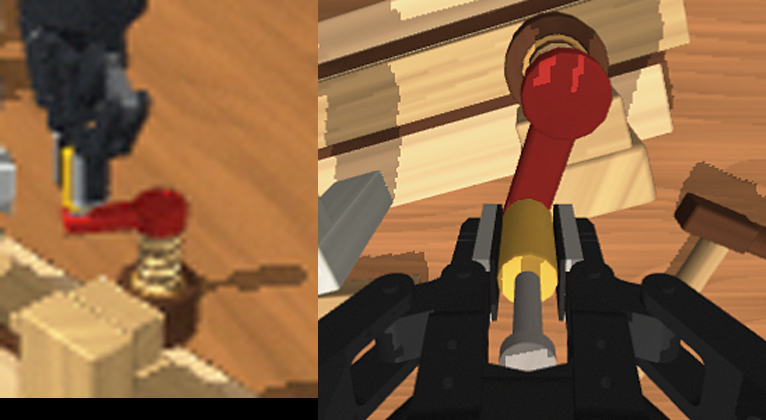

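```bash
python3 hz.py 7 566 93
python3 -m pendant '[[[-0.023,0.102,0],[0,0,0]],[[-0.001,0.105,0],[0,0,0]],[[0,0,0],[0,0,0]]]'; python3 look.py 8
```

```text
7 [0.5422 0.0313 0.1699] miss 0.0005
time_s: 13.25
position: [0.5915, 0.0381, 0.2022]
tool_rot: [[-1.0, -0.001, -0.001], [-0.001, 1.0, 0.001], [0.001, 0.001, -1.0]]
ft_force: [2.3, 0.8, -0.9]
grip_width: 0.0193
t 13.25 pos [0.5915 0.0381 0.2022] r 0.0499 az 7.3 F [ 2.3  0.8 -0.9] w 0.0193
red [325.8 208.5] [314 203  21  12] 131
```

View pics/L8.png

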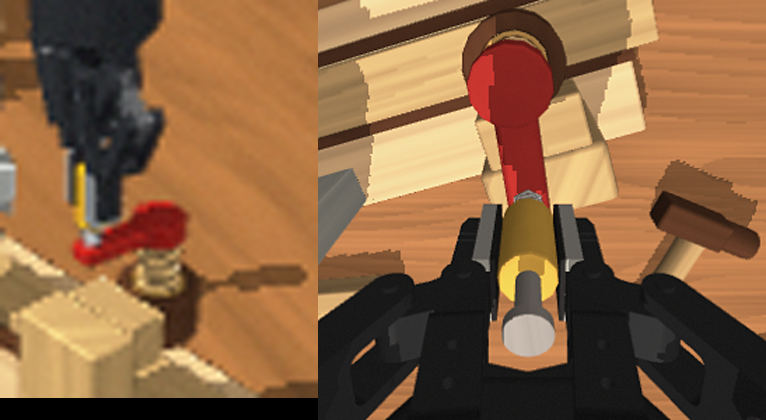

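```bash
python3 hz.py 8 511 83; python3 circ.py 6.5 -12 31
```

```text
8 [0.5419 0.0315 0.1622] miss 0.0003
[-0.001,-0.105] -> -5.5
[0.021,-0.102] -> -17.5
[0.042,-0.096] -> -29.5
[0.061,-0.085] -> -41.5
[0.077,-0.071] -> -53.5
[0.090,-0.053] -> -65.5
[0.099,-0.033] -> -77.5
[0.104,-0.012] -> -89.5
[0.104,0.010] -> -101.5
[0.100,0.031] -> -113.5
[0.091,0.051] -> -125.5
[0.078,0.069] -> -137.5
[0.062,0.084] -> -149.5
[0.043,0.095] -> -161.5
[0.023,0.102] -> -173.5
[0.001,0.105] -> -185.5
[-0.021,0.102] -> -197.5
[-0.042,0.096] -> -209.5
[-0.061,0.085] -> -221.5
[-0.077,0.071] -> -233.5
[-0.090,0.053] -> -245.5
[-0.099,0.033] -> -257.5
[-0.104,0.012] -> -269.5
[-0.104,-0.010] -> -281.5
[-0.100,-0.031] -> -293.5
[-0.091,-0.051] -> -305.5
[-0.078,-0.069] -> -317.5
[-0.062,-0.084] -> -329.5
[-0.043,-0.095] -> -341.5
[-0.023,-0.102] -> -353.5
[-0.001,-0.105] -> -365.5
```

```bash
python3 -m pendant '[[[0,0,0],[0,0,0]],[[-0.001,-0.105,0],[0,0,0]],[[0.021,-0.102,0],[0,0,0]],[[0.042,-0.096,0],[0,0,0]],[[0.061,-0.085,0],[0,0,0]],[[0.077,-0.071,0],[0,0,0]],[[0.090,-0.053,0],[0,0,0]],[[0.099,-0.033,0],[0,0,0]],[[0.104,-0.012,0],[0,0,0]],[[0,0,0],[0,0,0]]]'; python3 look.py 9
```

```text
time_s: 14.6
position: [0.5416, -0.0189, 0.2024]
tool_rot: [[-1.0, 0.001, -0.001], [0.001, 1.0, -0.0], [0.001, -0.0, -1.0]]
ft_force: [-1.6, 0.6, -0.3]
grip_width: 0.0191
t 14.6 pos [ 0.5416 -0.0189  0.2024] r 0.0507 az -90.4 F [-1.6  0.6 -0.3] w 0.0191
red [327.8 205.9] [320 199  15  14] 117
```

View pics/L9.png

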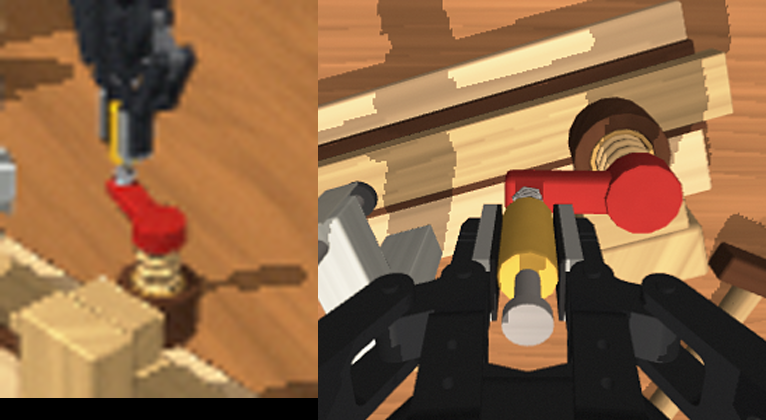

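```bash
python3 hz.py 9 645 193; python3 -m pendant '[[[0.104,0.010,0],[0,0,0]],[[0.100,0.031,0],[0,0,0]],[[0.091,0.051,0],[0,0,0]],[[0.078,0.069,0],[0,0,0]],[[0.062,0.084,0],[0,0,0]],[[0.043,0.095,0],[0,0,0]],[[0.023,0.102,0],[0,0,0]],[[0.001,0.105,0],[0,0,0]],[[0,0,0],[0,0,0]]]'; python3 look.py 10
```

```text
9 [0.5416 0.0324 0.1582] miss 0.0007
time_s: 15.82
position: [0.4924, 0.0368, 0.2022]
tool_rot: [[-1.0, -0.0, -0.0], [-0.0, 1.0, 0.001], [0.0, 0.001, -1.0]]
ft_force: [0.9, 1.4, -0.8]
grip_width: 0.0191
t 15.825 pos [0.4924 0.0368 0.2022] r 0.0498 az 174.2 F [ 0.9  1.4 -0.8] w 0.0191
red [334.  207.7] [325 204  23  10] 138
```

View pics/L10.png

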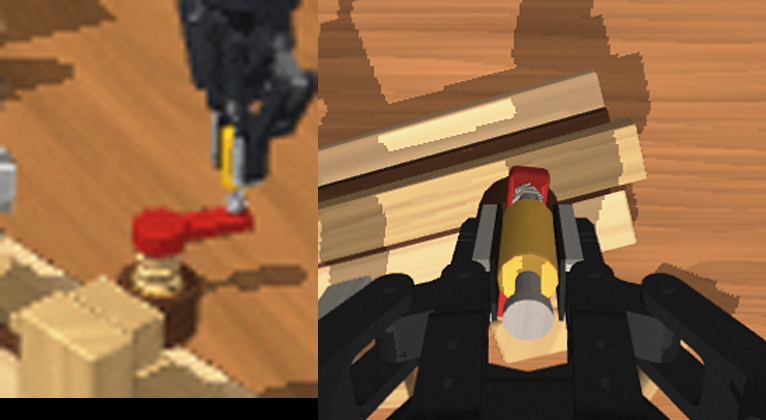

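```bash
python3 -m pendant '[[[-0.021,0.102,0],[0,0,0]],[[-0.042,0.096,0],[0,0,0]],[[-0.061,0.085,0],[0,0,0]],[[-0.077,0.071,0],[0,0,0]],[[-0.090,0.053,0],[0,0,0]],[[-0.099,0.033,0],[0,0,0]],[[-0.104,0.012,0],[0,0,0]],[[0,0,0],[0,0,0]]]'; python3 -m pendant '[[[-0.104,-0.010,0],[0,0,0]],[[-0.100,-0.031,0],[0,0,0]],[[-0.091,-0.051,0],[0,0,0]],[[-0.078,-0.069,0],[0,0,0]],[[-0.062,-0.084,0],[0,0,0]],[[-0.043,-0.095,0],[0,0,0]],[[-0.023,-0.102,0],[0,0,0]],[[0,0,0],[0,0,0]],[[0,0,0],[0,0,0]]]'; python3 look.py 11
```

```text
time_s: 16.92
position: [0.5429, 0.0811, 0.2022]
tool_rot: [[-1.0, 0.001, 0.001], [0.001, 1.0, 0.001], [-0.001, 0.001, -1.0]]
ft_force: [1.6, 1.5, -0.2]
grip_width: 0.0189
time_s: 18.05
position: [0.592, 0.0364, 0.2025]
tool_rot: [[-1.0, 0.001, 0.0], [0.001, 1.0, -0.001], [-0.0, -0.001, -1.0]]
ft_force: [0.2, -1.4, -1.7]
grip_width: 0.0189
t 18.05 pos [0.592  0.0364 0.2025] r 0.0502 az 5.2 F [ 0.2 -1.4 -1.7] w 0.0189
red [325.5 211. ] [313 206  22  11] 133
```

View pics/L11.png

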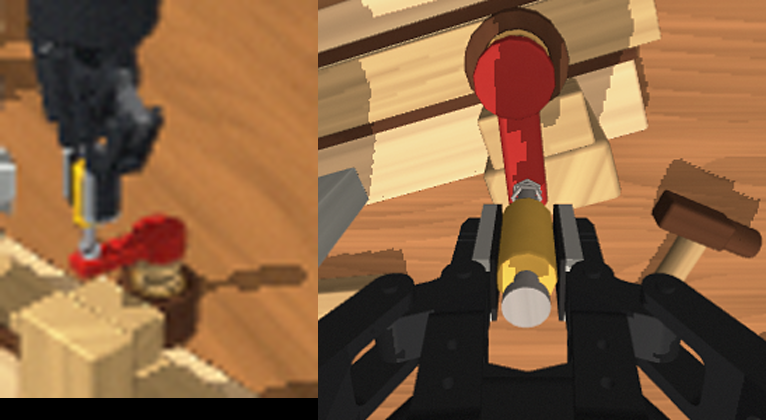

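```bash
python3 hz.py 11 514 78; python3 -m pendant '[[[0.001,-0.055,0],[0,0,0]],[[0,0,0],[0,0,0]],[[0,0,0],[0,0,0]],[[0,0,0],[0,0,0]]]'; python3 look.py 12
python3 - <<'E'
import numpy as np,cv2
d=np.load("pics/scene12.npz")["image"];cv2.imwrite("pics/fin.png",d[:,:,::-1])
E
```

```text
11 [0.5419 0.0313 0.1548] miss 0.0005
time_s: 18.65
position: [0.5919, 0.0312, 0.2024]
tool_rot: [[-1.0, 0.001, 0.0], [0.001, 1.0, -0.0], [-0.0, -0.0, -1.0]]
ft_force: [1.0, 1.2, -0.6]
grip_width: 0.0189
t 18.65 pos [0.5919 0.0312 0.2024] r 0.0499 az -0.7 F [ 1.   1.2 -0.6] w 0.0189
red [325.3 210.9] [313 206  22  11] 133
```

View pics/L12.png

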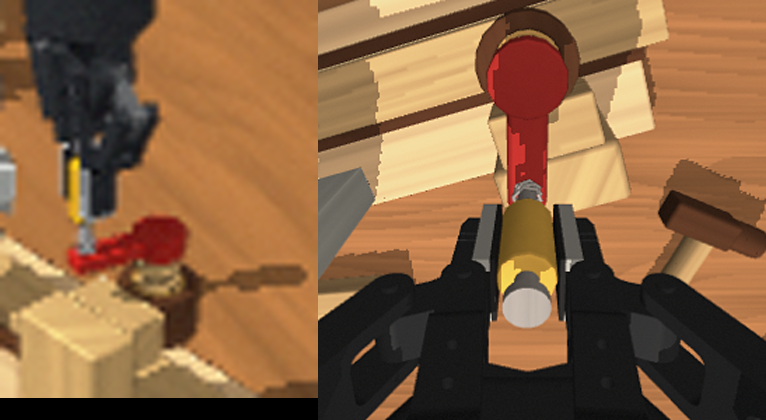

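View pics/fin.png

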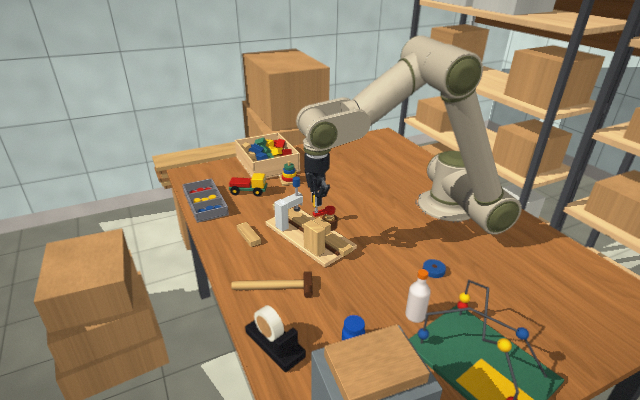

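```bash
python3 - <<'E'
from h import *
d=load("scene12")
for z in (.171,.161,.151): print(proj(d,(.542,.0318,z)))
# subpixel hub columns: redness profile over columns around hub right half
for k in ("5","6","7","8","9","10","11","12"):
    im=load("scene"+k)["image"].astype(float)
    r=[]
    for c in range(329,334):
        col=im[190:225,c];red=(col[:,0]-col[:,1]) # red minus green
        s=np.clip((red-60)/60,0,1); r.append(190+np.argmax(s>=.5)-( s[np.argmax(s>=.5)]-.5))
    print(k,np.round(r,2),np.median(r).round(2))
E
```

```text
[329.35184465 203.18203672]
[329.27769913 205.79364635]
[329.20415676 208.38493964]
5 [200.5 200.5 200.5 200.5 201.5] 200.5
6 [200.95 201.92 200.95 200.93 201.97] 200.95
7 [200.88 200.83 200.5  200.88 200.7 ] 200.83
8 [202.5  202.5  202.5  202.53 204.9 ] 202.5
9 [202.58 203.5  203.5  203.5  203.65] 203.5
10 [203.68 203.5  203.8  204.5  204.5 ] 203.8
11 [204.87 204.83 205.97 205.98 206.9 ] 205.97
12 [205.93 205.95 205.98 205.78 206.9 ] 205.95
```

```bash
python3 - <<'E'
from h import *
# pin end disc centre in L pictures; pin axis at known TCP xy
T={"5":((526,352),(.5534,-.0169)),"7":((528,360),(.5897,.0171)),"8":((528,336),(.5915,.0381)),"9":((527,325),(.5416,-.0189)),"10":((527,320),(.4924,.0368)),"11":((526,307),(.592,.0364)),"12":((527,307),(.5919,.0312))}
for k,((u,v),C) in T.items():
    d=load("wrist"+k);c,r=ray(d,((u-318)/1.4+170-.3,v/1.4+100-.3));C=np.array(C)
    t=(C-c[:2])@r[:2]/(r[:2]@r[:2]);print(k,(c+t*r).round(4))
E
```

```text
5 [ 0.5534 -0.0173  0.2443]
7 [0.5897 0.017  0.2469]
8 [0.5915 0.0379 0.2394]
9 [ 0.5416 -0.0189  0.236 ]
10 [0.4924 0.0364 0.2336]
11 [0.592  0.0363 0.2288]
12 [0.5919 0.0312 0.2288]
```

```bash
python3 -c "
from rig import env
print(env.observe()['qvel'].round(3)); print(env.close_job())"
```

```text
[-0.019  0.054  0.018 -0.033  0.038  0.047]
the job is handed in; nothing more can be done
None
```

I checked the strip with the gauge, started the screw in its thread, turned it one full turn forward and handed the job in at about 19 s. No verdict was reported.

**Gauge:** I pressed the blue knob down with shut fingers. At about 26 mm of travel the tool stopped moving and the force rose from about 4.5 N to 8.7 N. I held it there, then let go. The next scene picture showed the gauge back up.

**Screw:** I gripped the yellow handle and turned it backward in steps of 24 to 36° until the pictures showed the drop, about 110 to 135° from the start. I then turned it forward about 368° from where I saw it dropped, which is one turn past the middle of the interval in which it fell. The handle was still gripped at hand-in: opening 18.9 mm, outside forces under 2 N, and the arm still.

**Last checks of the final height** (allowed range 16.5 to 22 mm below the thread's crest):
- **Pin end, wrist camera:** about 18 mm below the crest, and 10.6 mm below its position just after the drop.
- **Hub edge, scene camera:** about 19.6 mm below the crest.
- **Hub centre, wrist camera:** only about 15 mm, which disagrees. I set this one aside because the near-overhead view there is a poor measure of height.

The last scene picture shows nothing else on the bench visibly moved. I did not measure the bystanders or the strip.

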